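# Set the slicing guide's stop with its thumbwheel and slide the sausage up to it

### The arm

A 6-joint arm with a two-finger parallel gripper is mounted at the origin on a cart in front of the work surface, level with it; the furniture and walls round the work are solid. World frame = base frame: x ahead of the robot, y to its left, z up, the work surface at z = 0. Lengths are in m, angles in degrees, forces in N, time in s.
With the tool pointing down it reaches from about 0.4 to 0.825 m from the base axis. Payload 7 kg.
Tool frame: the origin (TCP) lies midway between the tips of the shut fingers; the grasp point (between the pads) lies 19 mm behind it (r.grip_point_offset is the z of the grasp point in the tool frame, in m); z points along the fingers, y is the line along which they close (so a half turn about z gives the same grasp; the last joint's range is limited). The gripper opens to 88 mm and grips with 3 to 60 N. Pads are 19 mm wide; open, the fingers measure 130 mm over their backs; the gripper's body (78 mm by 193 mm) begins 47 mm behind the grasp point.
Start: joints at [-50.988, 20.546, 0.682, 0, -70.136, -16.507], TCP at [0.258, -0.624, 0.227] pointing down, gripper open.
Joint ranges: [-176.03, 176.03], [-82.01, 121.73], [-58.28, 71.71], [-173.87, 95.51], [-174.79, -0.11], [-173.66, 173.66]. Speed limits (degrees/s): [136.94, 136.94, 172.46, 180, 180, 180].

### API

Orientations are given as [roll, pitch, yaw] about the fixed x, y, z axes, in that order (R = Rz(yaw) Ry(pitch) Rx(roll)).
In Python, from plant import r, viewer, recognise, outline_of, pinpoint gives the robot as it stands.
- The arm moves only by the tool move_arm, never from a script. Its argument "targets" is a list of rows, each a list of 2 entries, a list of its own where there are three numbers: the shift along the tool's x, y, z in cm, then the turn, a rotation vector about the tool's x, y, z in rad. A call has 1 to 5 rows; each row is the pose to reach, as a shift and turn from the pose commanded when the call began, along the tool's axes at that moment; what a row does not reach only later rows make up. A row lasts 1/8 s, in which the tool goes at most 62.5 mm and 10.7 degrees, less where a joint would pass 70% of its speed; a pose out of reach is approached as far as the arm can. A call with a gripper value outside its range is refused whole. "jaw" is the finger opening in cm, from 0 to 8.76, set as the call begins (left out, the last holds). The fingers move at their own pace and stop on an object; "squeeze" is the grip in N (left out, the last holds). Time passes only in rows, so rows that repeat a pose let the fingers close. It gives the time, the measured TCP pose, the force, the opening and the grip force at its end, in the units of the state.
- r.get_state(): the state, without advancing time (a new reading comes with each control period).
- viewer.capture(name): name is "scene" or "top" or "wrist"; returns a dict with "image" (384x512x3 uint8, blue, green, red), "intrinsics" (3x3 intrinsics, pixels), "camera_from_world" (4x4, takes a point from world to camera coordinates). Camera axes: x right, y up, looking along -z (the intrinsics and any distortion apply to the point x, -y, -z); pixel columns grow to the right and rows downward; lengths in m; the calibration is good to about 2 mm. A picture is of the moment at which its call begins. There is no depth.
- r.close_job(): hands the job in; it is judged then, once.
Trained networks look in the newest picture that a camera, given by its name, has taken for a name from the list of things; names that differ only in an ending like _2 or _b are one class to them, and where a whole thing is asked for, a point or a joint stands for the part that bears it (a point fixed in the world has none). Each returns a list of dicts, best first, with "score" (0 to 1); they miss things now and then, are a little off and sometimes report something else, mostly with a low value. They report only what shows in the picture. A call takes as long as a camera call.
- recognise(label, camera): "box" ([left, top, right, bottom] in pixels, round what is visible of it).
- outline_of(label, camera): "mask" (384x512 bool, what is visible of it) and "box" ([left, top, right, bottom] in pixels, round what is visible of it).
- pinpoint(label, camera): "location" ([row, column] in pixels: a listed point, or the origin of a listed thing).
The state is a dict: "time_s": time; "joints": joint angles; "qd": joint speeds; "joint_torque": joint torques, N m; "tcp_pos": TCP position; "eef_rot": TCP orientation; "contact_force": force on the tool from outside, world axes, zero at the start; "moment": the same for the moment, N m; "gripper_width": finger opening in m; "gripper_force": force on a finger pad.
Only numpy, scipy, OpenCV 4.12 (cv2) and the standard library are available. Lean on these libraries where they do the work, as an engineer would, in place of code of your own. Each camera call takes 0.05 s, during which the arm holds its last target. There are 200 camera calls.

### The job

Set up the slicing guide: rolling its ribbed thumbwheel only (do not push the stop itself), bring the stop's pointer in line with the steel marker clipped to the rail. Then slide the hard sausage gently along the V-groove until its end rests against the stop, without shoving the stop off the marker, and let go, leaving the things around undisturbed.

Things in the scene. Friction and masses are not known exactly. Their poses are not given: they have to be found in the camera images.
- guide: Wooden slicing guide fixed on the worktop, base 100 (x) by 330 (y) by 12 mm; origin at the middle of its underside, z up. A 90 degree V-groove runs along its y axis at x = 0 from y = -160 to +62 mm (bottom z = 14, edges z = 40 mm at x = +-26 mm), open at the -y end. At the +y end, about y = +115 mm, the thumbwheel stands between two aluminium cheeks.
- wheel_top (a point): Crown of the black ribbed thumbwheel, 80 mm above the worktop; fixed, axes as the guide's. Wheel 72 mm in diameter, 32 mm wide, axle along the guide's x, 36 mm below. Cheeks, 62 mm round, hug its sides: only 5 mm of rim is proud, it cannot be pinched. Press on the crown with 5 to 12 N and drag along the guide's y (about 3.5 N of drag); it stays where left; several strokes needed.
- wheel (a joint): Turn of the thumbwheel in rad, 0 at the start, up to 4.0; grows as the crown is dragged toward the guide's -y (toward the sausage).
- stop (a joint): Travel of the steel stop along the groove in m, 0 at the start, up to 0.060, growing toward the guide's -y (toward the sausage); driven by the wheel, 15 mm per rad (36 mm of rim travel), the same way as the crown moves. Held only by friction: about 7 N on its face shoves it.
- stop_face (a point): Middle of the stop's flat face that looks to the guide's -y, on the centre line of a sausage lying in the groove; axes as the guide's. The steel stop plate is 34 mm wide, 10 mm thick, its top 22 mm above this point.
- pointer (a point): Tip of the stop's pointer, a steel bar 8 mm wide that reaches over the groove's -x edge (near rail); 5 mm to +y of the stop's face. Axes as the guide's.
- marker: Steel clip fixed on the outer face of the near (-x) rail, its top an 8 mm wide bar like the pointer; the pointer is lined up when both have the same y in the guide's frame. Origin at its middle on the rail's face, axes as the guide's. It lies 15 to 40 mm from the pointer's start, toward the guide's -y, and cannot be moved.
- sausage: Hard cured sausage, rigid, dark red with light rings, 40 mm in diameter, 120 mm long, 0.1 to 0.21 kg, lying in the groove along its own y axis (as the guide's); origin at its centre, 42 mm above the worktop. It must slide about 30 to 80 mm toward +y; 1 to 3 N move it; its -y end can be pushed from the groove's open end.
- egg_timer: White kitchen timer, 66 mm across, 60 mm tall, behind the guide; bystander, origin at the underside.
- pepper_grinder: Pepper grinder, 54 mm across, 136 mm tall, behind the guide; bystander, origin at the underside.
- shaker: Shaker, 44 mm across, 90 mm tall, at the right behind; bystander, origin at the underside.
- cut_fork: Steel fork, 206 mm long, lying at the right of the guide; bystander, origin at its middle.

How it is judged (in metres and radians):
On the way, in this order (a step that is already met when the one before it is completed fails the run):
1. the stop's pointer is in line with the marker (within 4 mm), the sausage not yet pushed up (y of pointer in the frame of marker between -0.004 and 0.004 m and y of sausage in the frame of stop_face below -0.07 m), for 0.3 s.
2. the sausage rests with its end against the stop (gap under 3 mm) (y of sausage in the frame of stop_face above -0.063 m), for 0.2 s.
At the end, for the whole second after the job is handed in: The pointer is within 4 mm of the marker along the groove, the sausage lies down in the groove (within 5 mm sideways, 4 mm in height, 0.08 rad of its line), at rest, its end within 3 mm of the stop's face (y of pointer in the frame of marker between -0.004 and 0.004 m and y of sausage in the frame of stop_face between -0.063 and -0.055 m and x of sausage in the frame of stop_face between -0.005 and 0.005 m and z of sausage in the frame of stop_face between -0.004 and 0.004 m and angle between the y axis of sausage and the y axis of guide, either way round below 0.08 rad and linear speed of sausage below 0.01 m/s); the robot touches nothing.
It fails at once if the gripper or arm pushes the stop itself (over 1 N) (contact force between any of the fingers, the arm and stop above 1 N).
It fails at once if a thing standing around is moved more than 30 mm (distance of any of egg_timer, pepper_grinder, shaker, cut_fork from where it was at the start of the episode above 0.03 m).
It also fails if it takes over 54 s, if anything falls off the work surface, if the arm or the gripper's body presses on something with over 40 N, if the wrist force passes 120 N, or if a joint passes its speed limit or range.

## Working session

There is one attempt and no reset: what is moved stays moved. The work goes in short steps, Python scripts to look and compute and a tool call to move; the robot and the scene stay as the last step left them, time stands still between calls to the robot, and variables do not carry over. Pictures are saved under pics/ and viewed, at most 10 in all, crops included, and the job is handed in when it is done.

Besides the shell and the picture viewer there is one more tool, called after "Call:" by a JSON object that holds its "fn" and its "kwargs". move_arm: Moves the arm, as the interface text tells. Its arguments: {"type":"object","properties":{"targets":{"type":"array","items":{"type":"array"}},"jaw":{"type":"number"},"squeeze":{"type":"number"}},"required":["targets"]}

```bash
mkdir -p pics
cat > h.py <<'E'
import numpy as np, cv2
from plant import r, viewer, recognise, outline_of, pinpoint
def ray(c,px):
    K=np.array(c["intrinsics"]);T=np.array(c["camera_from_world"])
    d=np.linalg.inv(K)@[px[1],px[0],1.]; d=np.array([d[0],-d[1],-d[2]])
    return -T[:3,:3].T@T[:3,3], T[:3,:3].T@d
def atz(c,px,z):
    o,d=ray(c,px); return o+d*(z-o[2])/d[2]
def tri(rs):
    A=0;b=0
    for o,d in rs:
        d=d/np.linalg.norm(d);P=np.eye(3)-np.outer(d,d);A=A+P;b=b+P@o
    return np.linalg.solve(A,b)
def proj(c,p):
    T=np.array(c["camera_from_world"]);q=T[:3,:3]@p+T[:3,3];q=np.array(c["intrinsics"])@[q[0],-q[1],-q[2]];return q[:2]/q[2]
E
python3 - <<'E'
from h import *
np.set_printoptions(precision=4,suppress=True)
im=[]
cs={}
for n in("scene","top"):
    cs[n]=viewer.capture(n); im.append(cs[n]["image"]); 
cv2.imwrite("pics/a.png",im[0]);cv2.imwrite("pics/b.png",im[1])
for l in["guide","wheel_top","stop_face","pointer","marker","sausage","egg_timer","pepper_grinder","shaker","cut_fork"]:
    rs=[]
    for n in cs:
        p=pinpoint(l,n)[:1]
        if p: print(l,n,p[0]["score"],p[0]["location"]); rs.append(ray(cs[n],p[0]["location"]))
    if len(rs)==2: print("   ",tri(rs))
s=r.get_state();print(s["tcp_pos"],s["eef_rot"],s["time_s"])
E
```

```text
guide scene 0.69 [229.9, 280.0]
guide top 0.65 [245.9, 223.9]
    [ 0.4323 -0.007   0.0085]
wheel_top scene 0.69 [238.8, 251.3]
wheel_top top 0.87 [235.6, 173.8]
    [0.4536 0.1022 0.0765]
stop_face scene 0.71 [233.4, 265.8]
stop_face top 0.58 [239.9, 204.7]
    [0.4475 0.0383 0.0321]
pointer scene 0.61 [235.2, 276.5]
pointer top 0.72 [258.1, 196.9]
    [0.4072 0.0509 0.0659]
marker top 0.51 [258.3, 213.6]
sausage scene 0.77 [202.9, 294.8]
sausage top 0.82 [253.3, 263.2]
    [ 0.4265 -0.0967  0.0357]
egg_timer scene 0.87 [243.3, 160.3]
egg_timer top 0.97 [148.0, 148.1]
    [0.676  0.1947 0.0026]
pepper_grinder scene 0.92 [220.7, 187.8]
pepper_grinder top 0.93 [153.9, 188.2]
    [0.6633 0.0934 0.0009]
shaker scene 0.68 [133.8, 271.1]
shaker top 0.86 [163.5, 355.8]
    [ 0.6443 -0.3223  0.0238]
cut_fork scene 0.6 [164.8, 333.0]
[ 0.2584 -0.6236  0.2266] [-179.9963   -0.0006 -157.4926] 1.1
```

View pics/b.png

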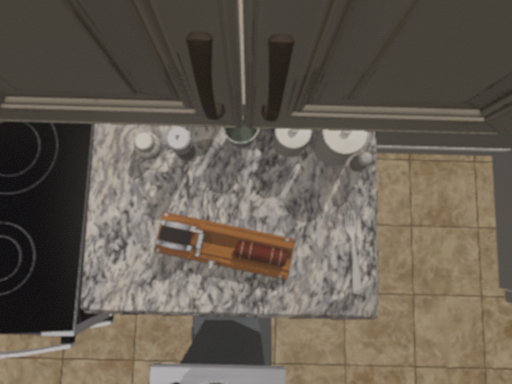

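View pics/a.png

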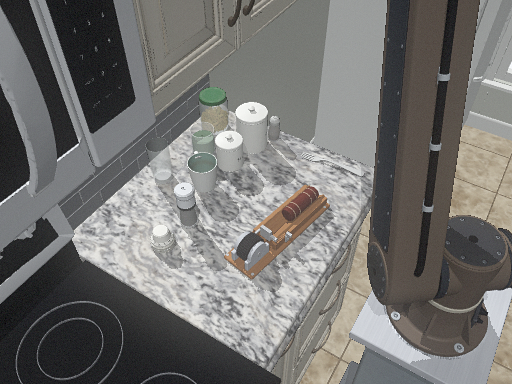

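The top view shows the guide with its wheel at about (176,236), the stop and pointer near (200,242), the marker near (211,263) and the sausage at (262,253). The scene view agrees. Next I move above the wheel.

Call:
{"fn": "move_arm", "kwargs": {"targets": [[[-3.7,5,0.2],[0,0,0]],[[-7.5,10,0.4],[0,0,0]],[[-11.3,15,0.6],[0,0,0]],[[-15.1,19.8,0.9],[0,0,0]]], "jaw": 0}}

```text
time_s: 1.6
tcp_pos: [0.3223, -0.3812, 0.2177]
eef_rot: [-180.0, 0.0, -157.5]
contact_force: [1.3, 0.2, -0.3]
gripper_width: 0.0532
gripper_force: 0.0
```

Call:
{"fn": "move_arm", "kwargs": {"targets": [[[-3.7,5,0.2],[0,0,0]],[[-7.5,10,0.4],[0,0,0]],[[-11.3,15,0.6],[0,0,0]],[[-15.1,19.8,0.9],[0,0,0]]]}}

```text
time_s: 2.1
tcp_pos: [0.3861, -0.1403, 0.2091]
eef_rot: [-180.0, 0.1, -157.5]
contact_force: [1.1, -1.1, 0.3]
gripper_width: 0.0131
gripper_force: 0.0
```

Call:
{"fn": "move_arm", "kwargs": {"targets": [[[-3.7,5,0.2],[0,0,0.13]],[[-7.5,10,0.4],[0,0,0.26]],[[-11.3,15,0.6],[0,0,0.4]],[[-15.1,19.8,0.9],[0,0,0.528]],[[-15.1,19.8,0.9],[0,0,0.528]]]}}

```text
time_s: 2.72
tcp_pos: [0.4504, 0.1021, 0.1994]
eef_rot: [180.0, 0.0, 172.4]
contact_force: [-0.8, -0.3, -0.6]
gripper_width: 0.0004
gripper_force: 0.0
```

Run:
```python
from h import *
np.set_printoptions(precision=4,suppress=True)
cs={}
for n in("wrist","top","scene"): cs[n]=viewer.capture(n)
cv2.imwrite("pics/w1.png",cs["wrist"]["image"])
T=np.array(cs["wrist"]["camera_from_world"]);print(-T[:3,:3].T@T[:3,3],T[:3,:3])
for l in["guide","wheel_top","stop_face","pointer","marker","sausage"]:
    for n in cs:
        p=pinpoint(l,n)[:1]
        if p: print(l,n,p[0]["score"],p[0]["location"])
s=r.get_state();print(s["tcp_pos"],s["eef_rot"],s["time_s"],s["contact_force"],s["joints"])
```

```text
[0.3798 0.1117 0.3572] [[ 0.1325  0.9912  0.0007]
 [-0.955   0.1278 -0.2677]
 [-0.2654  0.0348  0.9635]]
guide wrist 0.68 [163.8, 158.7]
guide top 0.9 [245.4, 222.2]
guide scene 0.82 [231.3, 277.0]
wheel_top wrist 0.87 [191.0, 268.0]
wheel_top scene 0.84 [237.1, 250.7]
stop_face wrist 0.75 [178.0, 198.0]
stop_face top 0.47 [257.9, 213.7]
stop_face scene 0.53 [233.8, 266.3]
pointer wrist 0.68 [138.2, 202.0]
pointer top 0.54 [246.6, 225.4]
pointer scene 0.47 [236.8, 276.8]
marker top 0.61 [258.9, 213.8]
marker scene 0.61 [236.8, 252.9]
sausage wrist 0.94 [168.2, 50.2]
sausage top 0.87 [253.5, 260.3]
sausage scene 0.91 [203.7, 295.4]
[0.4495 0.0986 0.1996] [-179.9984   -0.0013  172.2568] 3.775 [-0.8528  0.0624  0.2305] [  37.0062    1.1147  -27.5937    0.0002  -61.2937 -134.7495]
```

View wrist.

Run:
```python
import cv2
i=cv2.imread("pics/w1.png");cv2.imwrite("pics/w1c.png",cv2.resize(i[80:260,20:340],None,fx=2.5,fy=2.5,interpolation=cv2.INTER_CUBIC))
```

```text
(no output)
```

View pics/w1c.png

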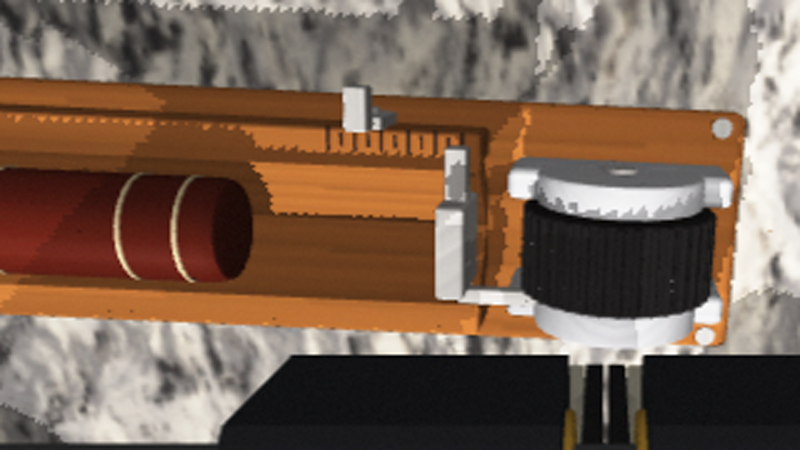

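The crop shows the pointer at about crop (457,155), the marker bar at (356,108), the stop plate at x≈455, the wheel centred near (620,260) and the sausage end at x≈245. The stop is clear of the wheel.

Run:
```python
from h import *
np.set_printoptions(precision=4,suppress=True)
c=viewer.capture("wrist")
w=atz(c,(191,268),.08); s=atz(c,(168.2,50.2),.042)
u=(w-s)[:2];u/=np.linalg.norm(u);print("wheel",w,"saus",s,"yaw",np.degrees(np.arctan2(-u[0],u[1])))
g=lambda p:((p-w)[:2]@u,(p-w)[:2]@[u[1],-u[0]])
print("g saus",g(s))
for z in(.04,.05,.06,.066,.07):
  print(z,"ptr",g(atz(c,(140.5,202.8),z)),"mk",g(atz(c,(123.5,162.4),z)),"sface",g(atz(c,(190,196),z)))
st=r.get_state();print(g(st["tcp_pos"]))
```

```text
wheel [0.4573 0.1033 0.08  ] saus [ 0.4184 -0.0974  0.042 ] yaw -10.97711184632538
g saus (np.float64(-0.20439698724389202), np.float64(5.197234780558401e-18))
0.04 ptr (np.float64(-0.06182243132871809), np.float64(-0.0338400491150533)) mk (np.float64(-0.09882709782889039), np.float64(-0.04727029930517776)) sface (np.float64(-0.06785475701250346), np.float64(0.014148578082007097))
0.05 ptr (np.float64(-0.06018402387170829), np.float64(-0.03522846219801515)) mk (np.float64(-0.09602259162639268), np.float64(-0.048235495551467965)) sface (np.float64(-0.06602625765418697), np.float64(0.011247937400076933))
0.06 ptr (np.float64(-0.05854561641469849), np.float64(-0.036616875280977)) mk (np.float64(-0.09321808542389494), np.float64(-0.049200691797758135)) sface (np.float64(-0.06419775829587052), np.float64(0.008347296718146774))
0.066 ptr (np.float64(-0.057562571940492614), np.float64(-0.037449923130754084)) mk (np.float64(-0.09153538170239629), np.float64(-0.04977980954553223)) sface (np.float64(-0.06310065868088062), np.float64(0.006606912308988676))
0.07 ptr (np.float64(-0.056907208957688686), np.float64(-0.03800528836393879)) mk (np.float64(-0.0904135792213972), np.float64(-0.050165888044048285)) sface (np.float64(-0.062369258937554066), np.float64(0.005446656036216561))
(np.float64(-0.006052515257913899), np.float64(-0.006805649005839162))
```

Call:
{"fn": "move_arm", "kwargs": {"targets": [[[-0.4,0.9,4],[0,0,0.03]],[[-0.7,1.8,8],[0,0,0.056]],[[-0.7,1.8,10.5],[0,0,0.056]],[[-0.7,1.8,11.2],[0,0,0.056]],[[-0.7,1.8,11.2],[0,0,0.056]]]}}

```text
time_s: 4.45
tcp_pos: [0.459, 0.1155, 0.0878]
eef_rot: [-180.0, -0.0, 169.1]
contact_force: [-0.3, 0.4, -0.4]
gripper_width: 0.0007
gripper_force: 0.0
```

Call:
{"fn": "move_arm", "kwargs": {"targets": [[[0,0,0.2],[0,0,0]],[[0,0,0.4],[0,0,0]],[[0,0,0.6],[0,0,0]],[[0,0,0.7],[0,0,0]],[[0,0,0.7],[0,0,0]]]}}

```text
time_s: 5.08
tcp_pos: [0.4588, 0.1154, 0.0805]
eef_rot: [-180.0, -0.0, 169.0]
contact_force: [0.1, -0.1, 0.0]
gripper_width: 0.0002
gripper_force: 0.0
```

Call:
{"fn": "move_arm", "kwargs": {"targets": [[[0,0,0.05],[0,0,0]],[[0,0,0.1],[0,0,0]],[[0,0,0.1],[0,0,0]]]}}

```text
time_s: 5.45
tcp_pos: [0.459, 0.1155, 0.0798]
eef_rot: [180.0, 0.0, 169.1]
contact_force: [-0.1, 0.4, 2.5]
gripper_width: 0.0004
gripper_force: 1.6
```

Call:
{"fn": "move_arm", "kwargs": {"targets": [[[0,0,0.05],[0,0,0]],[[0,0,0.05],[0,0,0]]]}}

```text
time_s: 5.7
tcp_pos: [0.4591, 0.1155, 0.0795]
eef_rot: [180.0, 0.0, 169.1]
contact_force: [-1.9, -1.3, 6.7]
gripper_width: 0.0002
gripper_force: 3.5
```

Call:
{"fn": "move_arm", "kwargs": {"targets": [[[0,-0.5,0.02],[0,0,0]],[[0,-1.0,0.02],[0,0,0]],[[0,-1.5,0.02],[0,0,0]],[[0,-2.0,0.02],[0,0,0]],[[0,-2.4,0.02],[0,0,0]]]}}

```text
time_s: 6.32
tcp_pos: [0.4553, 0.0929, 0.0796]
eef_rot: [179.9, 0.1, 169.1]
contact_force: [-1.8, 2.8, 4.7]
gripper_width: 0.0004
gripper_force: 2.5
```

Run:
```python
from h import *
c=viewer.capture("wrist");cv2.imwrite("pics/w2.png",c["image"])
s=r.get_state();print(s["tcp_pos"],s["contact_force"])
cv2.imwrite("pics/w2c.png",cv2.resize(c["image"],(800,600)))
```

```text
[0.455132   0.09247519 0.07953385] [-0.87122708  1.63885884  6.26702183]
```

View pics/w2c.png

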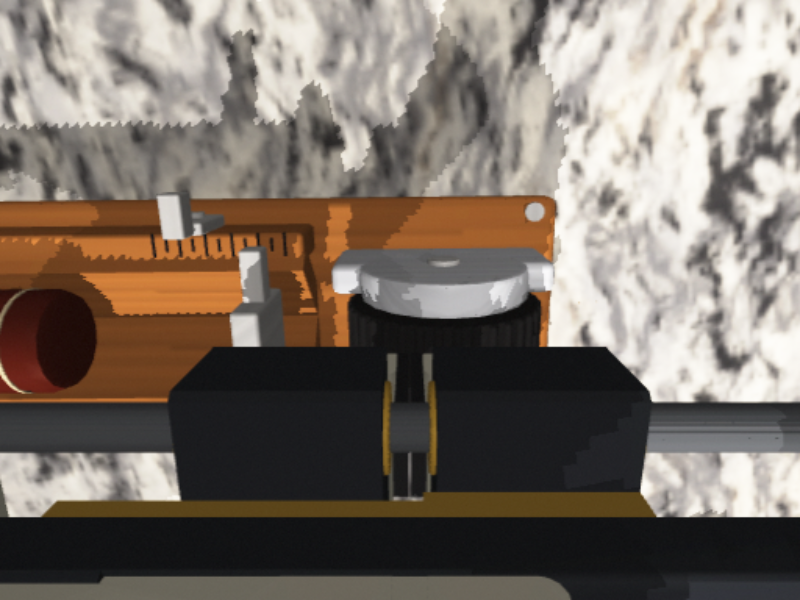

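The picture shows the stop moved: its pointer is at (253,258) and the marker at (173,213), in 800x600 pixels. The stroke works.

```bash
cat >> h.py <<'E'
U=np.array([.188,.982])
E
python3 - <<'E'
from h import *
np.set_printoptions(precision=4,suppress=True)
c=viewer.capture("wrist")
T=np.eye(4);T[:3,:3]=[[ .1325,.9912,.0007],[-.955,.1278,-.2677],[-.2654,.0348,.9635]];T[:3,3]=-T[:3,:3]@[.3798,.1117,.3572]
c1=dict(c,camera_from_world=T)
print("marker tri",tri([ray(c1,(123.2,162)),ray(c,(137.6,110.1))]))
for z in(.045,.05,.055,.06,.066,.07):
  a=atz(c1,(140.5,202.8),z)[:2];b=atz(c,(165,161),z)[:2]
  m=atz(c,(137.6,110.1),z)[:2];m1=atz(c1,(123.2,162),z)[:2]
  print(z,"ptr moved",(a-b)@U,"ptr now",b@U,"mk",m@U,"mk1",m1@U)
print(np.array(c["camera_from_world"]))
E
```

```text
marker tri [0.3922 0.0216 0.0512]
0.045 ptr moved 0.010644541789641073 ptr now 0.11934948379671612 mk 0.09219139957303046 mk1 0.09324491801685525
0.05 ptr moved 0.00997760816617015 ptr now 0.12083520362963678 mk 0.09438364544724939 mk1 0.09465223131374415
0.055 ptr moved 0.009310674542699226 ptr now 0.12232092346255745 mk 0.09657589132146831 mk1 0.09605954461063305
0.06 ptr moved 0.008643740919228312 ptr now 0.1238066432954781 mk 0.09876813719568724 mk1 0.09746685790752195
0.066 ptr moved 0.007843420571063199 ptr now 0.1255895070949829 mk 0.10139883224474995 mk1 0.09915563386378863
0.07 ptr moved 0.007309873672286464 ptr now 0.12677808296131943 mk 0.10315262894412511 mk1 0.10028148450129974
[[ 0.1896  0.9819  0.0027 -0.1777]
 [-0.9455  0.1833 -0.2691  0.4083]
 [-0.2648  0.0485  0.9631 -0.1317]
 [ 0.      0.      0.      1.    ]]
```

Call:
{"fn": "move_arm", "kwargs": {"targets": [[[0,0,-0.6],[0,0,0]],[[0,1.5,-0.6],[0,0,0]],[[0,2.8,-0.5],[0,0,0]],[[0,2.8,-0.1],[0,0,0]],[[0,2.8,0],[0,0,0]]]}}

```text
time_s: 7.05
tcp_pos: [0.4602, 0.1203, 0.079]
eef_rot: [179.9, 0.0, 169.1]
contact_force: [-2.3, 3.4, 9.3]
gripper_width: 0.0007
gripper_force: 5.2
```

Call:
{"fn": "move_arm", "kwargs": {"targets": [[[0,-0.7,0],[0,0,0]],[[0,-1.4,0],[0,0,0]],[[0,-2.1,0],[0,0,0]],[[0,-2.8,0],[0,0,0]],[[0,-3.2,0],[0,0,0]]]}}

```text
time_s: 7.68
tcp_pos: [0.4537, 0.0878, 0.0789]
eef_rot: [180.0, 0.0, 169.0]
contact_force: [-0.2, 2.9, 1.6]
gripper_width: 0.0003
gripper_force: 1.2
```

Call:
{"fn": "move_arm", "kwargs": {"targets": [[[0,0,-0.6],[0,0,0]],[[0,1.7,-0.6],[0,0,0]],[[0,3.2,-0.5],[0,0,0]],[[0,3.2,-0.1],[0,0,0]],[[0,3.2,0],[0,0,0]]]}}

```text
time_s: 8.3
tcp_pos: [0.4603, 0.1206, 0.0792]
eef_rot: [179.9, 0.1, 169.1]
contact_force: [-3.5, 4.7, 12.0]
gripper_width: 0.0002
gripper_force: 6.3
```

Run:
```python
from h import *
c=viewer.capture("wrist")
s=r.get_state();print(s["tcp_pos"],s["contact_force"]);print(pinpoint("pointer","wrist"),pinpoint("marker","wrist"))
cv2.imwrite("pics/w3c.png",cv2.resize(c["image"],(800,600))[100:450,:600])
```

```text
[0.46027696 0.12061238 0.07926743] [-3.02025075  3.83781408  9.20782027]
[{'location': [159.7, 87.6], 'score': 0.86}] [{'location': [146.5, 75.2], 'score': 0.96}, {'location': [160.3, 87.9], 'score': 0.73}]
```

View pics/w3c.png

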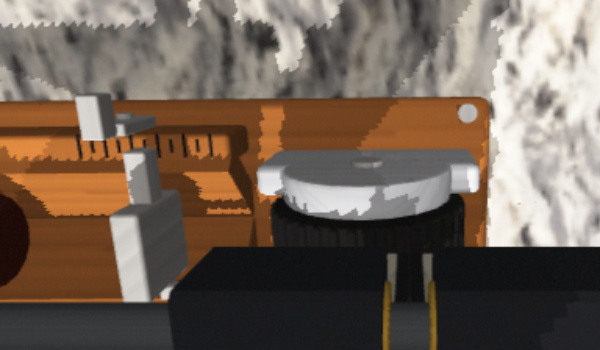

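Pointer is at (138,165) in the crop and the marker at (91,117), so about 15 mm remains. I'll do another stroke.

Call:
{"fn": "move_arm", "kwargs": {"targets": [[[0,-0.7,0],[0,0,0]],[[0,-1.4,0],[0,0,0]],[[0,-2.0,0.02],[0,0,0]],[[0,-2.6,0.02],[0,0,0]],[[0,-2.6,0.02],[0,0,0]]]}}

```text
time_s: 9.07
tcp_pos: [0.4554, 0.0943, 0.0792]
eef_rot: [179.9, 0.1, 169.1]
contact_force: [-0.0, 1.0, 6.4]
gripper_width: 0.0007
gripper_force: 3.2
```

Call:
{"fn": "move_arm", "kwargs": {"targets": [[[0,0,-1.5],[0,0,0]],[[0,-2,-7.5],[0,0,0]],[[0,-5,-12],[0,0,0]],[[0,-8.5,-15],[0,0,0]],[[0,-8.5,-15],[0,0,0]]]}}

```text
time_s: 9.7
tcp_pos: [0.4389, 0.0094, 0.2307]
eef_rot: [179.9, 0.2, 168.9]
contact_force: [0.2, 0.1, 0.2]
gripper_width: 0.0003
gripper_force: 0.0
```

Run:
```python
from h import *
np.set_printoptions(precision=4,suppress=True)
c=viewer.capture("wrist")
s=r.get_state();print(s["tcp_pos"],s["contact_force"],s["time_s"])
for l in("pointer","marker","stop_face","sausage"):
  p=pinpoint(l,"wrist")
  for q in p[:2]:
    print(l,q,[atz(c,q["location"],z)[:2]@U for z in(.042,.05,.055,.066)])
i=c["image"][60:300,130:400];cv2.imwrite("pics/w4c.png",cv2.resize(i,None,fx=2.4,fy=2.4,interpolation=cv2.INTER_CUBIC))
```

```text
[0.4384 0.01   0.2292] [-0.3268  0.335  -0.1937] 9.75
pointer {'location': [130.7, 267.5], 'score': 0.82} [np.float64(0.09853836028781787), np.float64(0.09838531272702758), np.float64(0.09828965800153366), np.float64(0.09807921760544704)]
pointer {'location': [168.5, 261.5], 'score': 0.15} [np.float64(0.09237678993396238), np.float64(0.09236608996112633), np.float64(0.09235940247810381), np.float64(0.09234469001545424)]
marker {'location': [121.6, 263.2], 'score': 0.47} [np.float64(0.09424818814245783), np.float64(0.09419425422019288), np.float64(0.0941605455187773), np.float64(0.094086386375663)]
marker {'location': [130.0, 265.9], 'score': 0.4} [np.float64(0.09693412782538141), np.float64(0.09681814202132379), np.float64(0.09674565089378775), np.float64(0.09658617041320851)]
stop_face {'location': [169.0, 260.3], 'score': 0.68} [np.float64(0.09113437238222416), np.float64(0.09115237534249855), np.float64(0.09116362719267004), np.float64(0.09118838126304732)]
sausage {'location': [167.8, 158.6], 'score': 0.83} [np.float64(-0.013790523743574472), np.float64(-0.011348494922667042), np.float64(-0.0098222269095999), np.float64(-0.006464437280852184)]
sausage {'location': [158.7, 245.7], 'score': 0.32} [np.float64(0.0762197335068377), np.float64(0.07658230169110425), np.float64(0.07680890680627082), np.float64(0.07730743805963733)]
```

View pics/w4c.png

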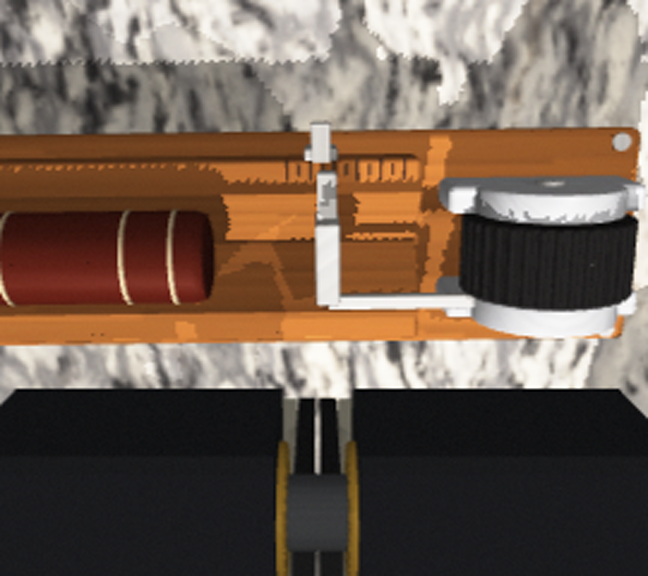

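The pointer (column 327) is about 7 crop pixels, or 3 mm, short of the marker (column 320). I'll add a small stroke of about 9 mm at the rim.

Call:
{"fn": "move_arm", "kwargs": {"targets": [[[0,4,5],[0,0,0]],[[0,8,10],[0,0,0]],[[0,9.9,13.8],[0,0,0]],[[0,9.9,14.8],[0,0,0]],[[0,9.9,15.0],[0,0,0]]]}}

```text
time_s: 10.58
tcp_pos: [0.4563, 0.1085, 0.0793]
eef_rot: [-179.9, -0.1, 169.2]
contact_force: [-18.4, 6.6, 33.4]
gripper_width: 0.0003
gripper_force: 16.6
```

Call:
{"fn": "move_arm", "kwargs": {"targets": [[[0,0,0],[0,0,0]],[[0,-0.3,0],[0,0,0]],[[0,-0.6,0],[0,0,0]],[[0,-0.9,0],[0,0,0]],[[0,-0.9,0],[0,0,0]]]}}

```text
time_s: 11.2
tcp_pos: [0.4551, 0.0991, 0.0793]
eef_rot: [180.0, -0.0, 169.1]
contact_force: [-7.9, 3.6, 10.9]
gripper_width: 0.0003
gripper_force: 5.0
```

Call:
{"fn": "move_arm", "kwargs": {"targets": [[[0,0,-1.5],[0,0,0]],[[0,-2,-7.5],[0,0,0]],[[0,-5,-12],[0,0,0]],[[0,-9,-15],[0,0,0]],[[0,-9,-15],[0,0,0]]]}}

```text
time_s: 11.82
tcp_pos: [0.4389, 0.0092, 0.2312]
eef_rot: [179.9, 0.2, 169.0]
contact_force: [0.3, -0.4, -0.8]
gripper_width: 0.0003
gripper_force: 0.0
```

Run:
```python
from h import *
np.set_printoptions(precision=4,suppress=True)
c=viewer.capture("wrist")
s=r.get_state();print(s["tcp_pos"],s["contact_force"],s["time_s"])
for l in("pointer","marker","stop_face","sausage"):
  p=pinpoint(l,"wrist")
  for q in p[:1]:
    print(l,q,atz(c,q["location"],.05))
i=c["image"][60:300,130:400];cv2.imwrite("pics/w5c.png",cv2.resize(i,None,fx=2.4,fy=2.4,interpolation=cv2.INTER_CUBIC))
```

```text
[0.4385 0.0099 0.2296] [ 0.0563  0.6213 -1.0328] 11.875
pointer {'location': [131.5, 262.1], 'score': 0.58} [0.4043 0.0172 0.05  ]
marker {'location': [124.4, 264.3], 'score': 0.52} [0.3979 0.0206 0.05  ]
sausage {'location': [164.1, 159.0], 'score': 0.9} [ 0.4163 -0.0909  0.05  ]
```

View pics/w5c.png

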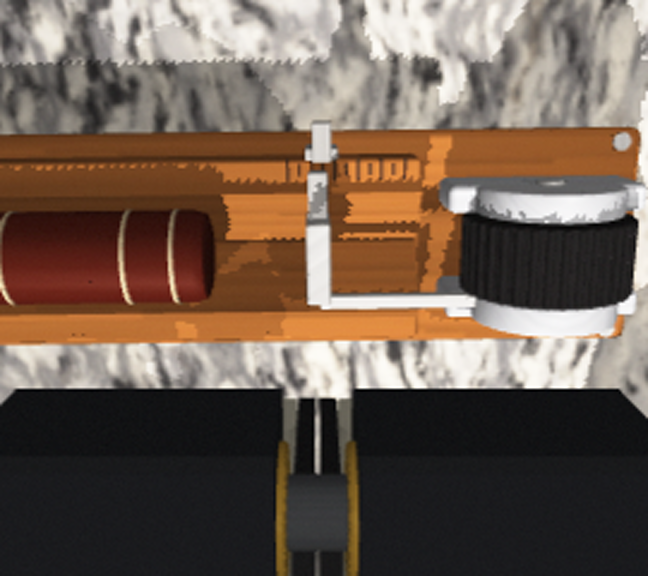

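The pointer (column 318) is now about 1 mm past the marker (column 321), which is in tolerance. The sausage end at x≈212 leaves a gap of about 40 mm to the stop face. Next I go to the groove's open end.

Call:
{"fn": "move_arm", "kwargs": {"targets": [[[0,-6,0],[0,0,0]],[[0,-12,0],[0,0,0]],[[0,-18,2],[0,0,0]],[[0,-21.2,7],[0,0,0]],[[0,-21.2,10],[0,0,0]]]}}

```text
time_s: 12.7
tcp_pos: [0.3963, -0.1989, 0.1257]
eef_rot: [-180.0, -0.2, 168.9]
contact_force: [0.9, 0.4, -0.1]
gripper_width: 0.0004
gripper_force: 0.0
```

Run:
```python
from h import *
np.set_printoptions(precision=4,suppress=True)
c=viewer.capture("wrist")
s=r.get_state();t=np.array(s["tcp_pos"]);P=np.array([.982,-.188]);print(t,t[:2]@U,t[:2]@P,s["contact_force"],s["time_s"])
p=pinpoint("sausage","wrist")[:1]
if p:
  q=atz(c,p[0]["location"],.042);print(p,q,q[:2]@U,q[:2]@P)
m=outline_of("sausage","wrist")[0]["mask"].astype(np.uint8)
print(cv2.minAreaRect(cv2.findNonZero(m)), cv2.boundingRect(m))
b=cv2.boundingRect(m);print([atz(c,(b[1]+b[3]/2,x),.042)[:2]@U for x in(b[0],b[0]+b[2])])
cv2.imwrite("pics/w6.png",c["image"])
```

```text
[ 0.3946 -0.1978  0.1226] -0.12004048434558907 0.424724918111135 [-2.4138  0.237  -4.9901] 12.75
((413.3831787109375, 200.09188842773438), (55.46687316894531, 181.10752868652344), 89.20427703857422) (323, 172, 182, 57)
[np.float64(-0.07515126552909872), np.float64(0.059347903454153035)]
```

View pics/w6.png

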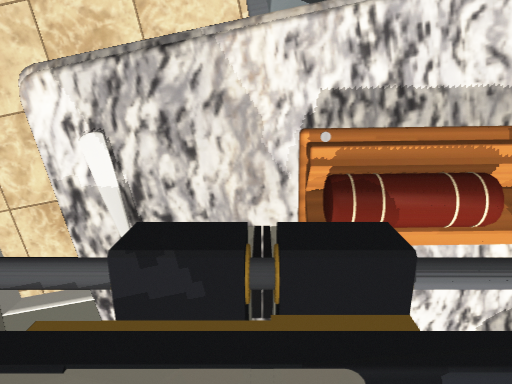

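The picture shows the sausage's near end at column 323, the groove's open end at about 303, and the fork clear on the left.

Call:
{"fn": "move_arm", "kwargs": {"targets": [[[0,0,0],[0,0,0]],[[0,0,0],[0,0,0]]]}}

```text
time_s: 13.1
tcp_pos: [0.3994, -0.1973, 0.1299]
eef_rot: [180.0, 0.1, 169.1]
contact_force: [-0.1, 0.8, -0.4]
gripper_width: 0.0001
gripper_force: 0.0
```

Call:
{"fn": "move_arm", "kwargs": {"targets": [[[0,0,4],[0,0,0]],[[0,0,7.5],[0,0,0]],[[0,0,9.5],[0,0,0]],[[0,0.5,9.5],[0,0,0]],[[0,0.5,9.5],[0,0,0]]]}}

```text
time_s: 13.72
tcp_pos: [0.4004, -0.1924, 0.0349]
eef_rot: [180.0, 0.1, 169.1]
contact_force: [0.4, -0.7, 0.5]
gripper_width: 0.0006
gripper_force: 0.0
```

Call:
{"fn": "move_arm", "kwargs": {"targets": [[[0,0.4,0],[0,0,0]],[[0,0.8,0],[0,0,0]],[[0,1.2,0],[0,0,0]],[[0,1.6,0],[0,0,0]],[[0,1.6,0],[0,0,0]]]}}

```text
time_s: 14.35
tcp_pos: [0.4023, -0.1768, 0.0337]
eef_rot: [180.0, 0.0, 169.1]
contact_force: [0.3, 0.0, 0.7]
gripper_width: 0.0003
gripper_force: 0.0
```

Call:
{"fn": "move_arm", "kwargs": {"targets": [[[0,0.3,0],[0,0,0]],[[0,0.6,0],[0,0,0]],[[0,0.9,0],[0,0,0]],[[0,1.2,0],[0,0,0]],[[0,1.5,0],[0,0,0]]]}}

```text
time_s: 14.98
tcp_pos: [0.405, -0.1622, 0.0336]
eef_rot: [-180.0, -0.0, 169.0]
contact_force: [-1.0, -1.3, 0.8]
gripper_width: 0.0003
gripper_force: 0.6
```

Call:
{"fn": "move_arm", "kwargs": {"targets": [[[0,0.3,0],[0,0,0]],[[0,0.6,0],[0,0,0]],[[0,0.9,0],[0,0,0]],[[0,1.2,0],[0,0,0]],[[0,1.5,0],[0,0,0]]]}}

```text
time_s: 15.6
tcp_pos: [0.4079, -0.1474, 0.0337]
eef_rot: [-180.0, -0.0, 169.0]
contact_force: [-1.7, -1.8, -0.6]
gripper_width: 0.0005
gripper_force: 0.6
```

```bash
cat > m.py <<'E'
from h import *
np.set_printoptions(precision=4,suppress=True)
c=viewer.capture("wrist")
s=r.get_state();t=np.array(s["tcp_pos"]);print(t,t[:2]@U,s["contact_force"],s["time_s"])
import sys
i=cv2.resize(c["image"],(800,600));cv2.imwrite(sys.argv[1],i)
E
python3 m.py pics/w7.png
```

```text
[ 0.408  -0.1473  0.0337] -0.06791214062550911 [ 0.711  -0.341   0.5148] 15.65
```

View pics/w7.png

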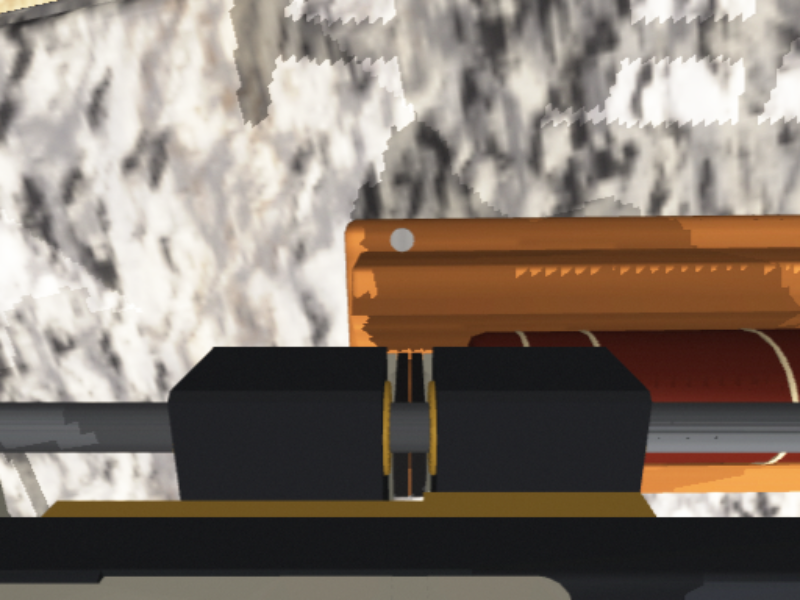

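The sausage end (column 470) is moving ahead of the fingers, with about 12–15 mm left.

Call:
{"fn": "move_arm", "kwargs": {"targets": [[[0,0.2,0],[0,0,0]],[[0,0.4,0],[0,0,0]],[[0,0.6,0],[0,0,0]],[[0,0.7,0],[0,0,0]],[[0,0.8,0],[0,0,0]]]}}

```text
time_s: 16.27
tcp_pos: [0.4094, -0.1397, 0.0337]
eef_rot: [-180.0, -0.0, 169.0]
contact_force: [-0.2, -1.9, 0.6]
gripper_width: 0.0005
gripper_force: 0.7
```

```bash
cat > e.py <<'E'
from h import *
# gap from the top/scene views and sausage end from wrist
np.set_printoptions(precision=4,suppress=True)
c=viewer.capture("wrist");m=outline_of("sausage","wrist")
s=r.get_state();t=np.array(s["tcp_pos"]);print(t[:2]@U,s["contact_force"],s["time_s"])
if m:
  b=m[0]["box"];print(b,[atz(c,(b[1]+6,b[0]),z)[:2]@U for z in(.042,.05,.06)])
F=[]
for i in range(10): 
    viewer.capture("top");F.append(r.get_state()["contact_force"])
F=np.array(F);print(F.mean(0),F.std(0))
E
python3 e.py
```

```text
-0.06020614678043329 [-0.3949 -0.6135  0.4155] 16.375
[296.4, 207.8, 512.0, 297.8] [np.float64(-0.04381775725112701), np.float64(-0.04467451393032341), np.float64(-0.045745459779318896)]
[-0.3362 -0.2863  0.1512] [0.3849 0.3115 0.4267]
```

Call:
{"fn": "move_arm", "kwargs": {"targets": [[[0,0.15,0],[0,0,0]],[[0,0.3,0],[0,0,0]],[[0,0.45,0],[0,0,0]],[[0,0.6,0],[0,0,0]]]}}

```text
time_s: 17.38
tcp_pos: [0.4105, -0.1338, 0.0336]
eef_rot: [-180.0, -0.0, 169.0]
contact_force: [-0.5, -1.7, -0.5]
gripper_width: 0.0008
gripper_force: 0.7
```

Call:
{"fn": "move_arm", "kwargs": {"targets": [[[0,0.05,0],[0,0,0]],[[0,0.1,0],[0,0,0]],[[0,0.15,0],[0,0,0]],[[0,0.2,0],[0,0,0]]]}}

```text
time_s: 17.88
tcp_pos: [0.4109, -0.1319, 0.0336]
eef_rot: [-180.0, -0.0, 169.0]
contact_force: [-0.2, -2.0, 2.0]
gripper_width: 0.0006
gripper_force: 0.8
```

```bash
cat > g.py <<'E'
from h import *
import sys
cs={}
for n in("top","scene"): cs[n]=viewer.capture(n)
a=cs["top"]["image"][205:285,150:310];b=cs["scene"]["image"][175:275,225:345]
cv2.imwrite(sys.argv[1],np.vstack([cv2.resize(a,(600,300),interpolation=cv2.INTER_CUBIC),cv2.resize(b,(360,300),interpolation=cv2.INTER_CUBIC)[:, :] if 0 else cv2.copyMakeBorder(cv2.resize(b,(360,300),interpolation=cv2.INTER_CUBIC),0,0,0,240,0)]))
E
python3 g.py pics/g1.png; python3 e.py
```

```text
-0.05228394606630402 [ 0.1391 -1.6541 -0.0854] 18.075
[298.5, 208.3, 512.0, 296.9] [np.float64(-0.034858400496115736), np.float64(-0.035767745634880735), np.float64(-0.03690442705833697)]
[-0.5074 -1.0328  0.1166] [0.415  0.7415 0.4085]
```

View pics/g1.png

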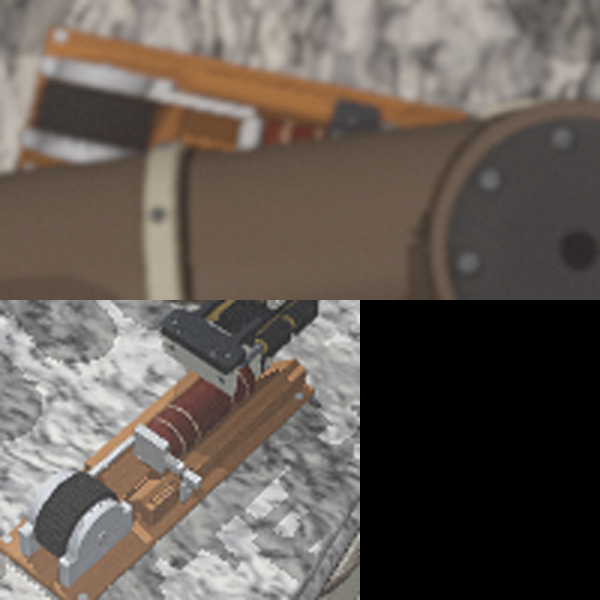

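The top view (upper half) shows the sausage end almost at the stop plate (x≈265 against 262). The scene view agrees. I'll continue in 1 mm steps and watch the force.

Call:
{"fn": "move_arm", "kwargs": {"targets": [[[0,0.03,0],[0,0,0]],[[0,0.06,0],[0,0,0]],[[0,0.1,0],[0,0,0]]]}}

```text
time_s: 18.95
tcp_pos: [0.4111, -0.131, 0.0337]
eef_rot: [-180.0, -0.0, 169.0]
contact_force: [0.7, -1.1, -0.7]
gripper_width: 0.0004
gripper_force: 0.7
```

Call:
{"fn": "move_arm", "kwargs": {"targets": [[[0,0.03,0],[0,0,0]],[[0,0.06,0],[0,0,0]],[[0,0.1,0],[0,0,0]]]}}

```text
time_s: 19.32
tcp_pos: [0.4113, -0.13, 0.0337]
eef_rot: [-180.0, -0.0, 169.0]
contact_force: [-0.8, -1.1, 0.0]
gripper_width: 0.0005
gripper_force: 0.9
```

Call:
{"fn": "move_arm", "kwargs": {"targets": [[[0,0.03,0],[0,0,0]],[[0,0.06,0],[0,0,0]],[[0,0.1,0],[0,0,0]]]}}

```text
time_s: 19.7
tcp_pos: [0.4112, -0.1295, 0.0337]
eef_rot: [-179.9, -0.0, 169.1]
contact_force: [0.2, -9.0, -0.1]
gripper_width: 0.0004
gripper_force: 4.4
```

Call:
{"fn": "move_arm", "kwargs": {"targets": [[[0,0.03,0],[0,0,0]],[[0,0.06,0],[0,0,0]],[[0,0.1,0],[0,0,0]]]}}

```text
time_s: 20.08
tcp_pos: [0.4113, -0.1287, 0.0337]
eef_rot: [-179.9, -0.0, 169.0]
contact_force: [0.2, -10.0, 1.0]
gripper_width: 0.0004
gripper_force: 4.4
```

Contact is made (9–10 N). Next I retreat straight back, then up.

Call:
{"fn": "move_arm", "kwargs": {"targets": [[[0,-0.2,0],[0,0,0]],[[0,-1,0],[0,0,0]],[[0,-2.5,0],[0,0,0]],[[0,-4.5,0],[0,0,0]],[[0,-6,-1],[0,0,0]]]}}

```text
time_s: 20.7
tcp_pos: [0.3993, -0.1881, 0.0435]
eef_rot: [-180.0, -0.1, 169.0]
contact_force: [0.3, 0.3, -0.5]
gripper_width: 0.0009
gripper_force: 0.0
```

Call:
{"fn": "move_arm", "kwargs": {"targets": [[[0,0,-5],[0,0,0]],[[0,0,-10],[0,0,0]],[[0,5,-15],[0,0,0]],[[0,10,-18.5],[0,0,0]],[[0,15,-18.5],[0,0,0]]]}}

```text
time_s: 21.32
tcp_pos: [0.4303, -0.0388, 0.2326]
eef_rot: [179.8, 0.4, 169.0]
contact_force: [1.3, 0.8, -1.0]
gripper_width: 0.0006
gripper_force: 0.0
```

Call:
{"fn": "move_arm", "kwargs": {"targets": [[[0,3,0],[0,0,0]],[[0,5,0],[0,0,0]],[[0,5,0],[0,0,0]]]}}

```text
time_s: 21.7
tcp_pos: [0.4385, 0.0099, 0.2293]
eef_rot: [180.0, 0.0, 169.1]
contact_force: [-0.7, -0.2, -0.0]
gripper_width: 0.0005
gripper_force: 0.0
```

Run:
```python
from h import *
np.set_printoptions(precision=4,suppress=True)
c=viewer.capture("wrist");cv2.imwrite("pics/w8.png",c["image"])
s=r.get_state();print(s["tcp_pos"],s["contact_force"],s["time_s"])
for l in("pointer","marker","stop_face","sausage"):
  for q in pinpoint(l,"wrist")[:2]: print(l,q,atz(c,q["location"],.05)[:2]@U)
m=outline_of("sausage","wrist")
if m: print("sausage",m[0]["box"])
# steel columns: bright, unsaturated pixels in rows of marker / pointer / stop plate
h=cv2.cvtColor(c["image"],cv2.COLOR_BGR2HSV)
for y in range(108,190,4): print(y,"".join("#" if h[y,x,1]<60 and h[y,x,2]>90 else "r" if (h[y,x,0]<6 or h[y,x,0]>170) and h[y,x,1]>110 else "." for x in range(225,300)))
```

```text
[0.4382 0.0093 0.2291] [0.5986 0.2617 0.238 ] 21.75
pointer {'location': [131.8, 263.2], 'score': 0.84} 0.09414187001815573
marker {'location': [122.8, 261.8], 'score': 0.49} 0.09277727674750805
stop_face {'location': [168.8, 255.3], 'score': 0.95} 0.0862290147656897
sausage {'location': [165.1, 198.2], 'score': 0.92} 0.029023936061734545
sausage [135.8, 145.9, 258.1, 188.7]
108 ###########################################################################
112 #######################....################################################
116 ...................................########................................
120 ...................................########................................
124 ................................#############..............................
128 ...................................########................................
132 ...........................................................................
136 ..................................########.................................
140 ..................................########.................................
14
[... 257 characters left out ...]
rr...rrrrrrrrr.rrr###########...............................
160 rrrrrrrrrrrrrrrrr...rrrrrrrrrrrrr###########...............................
164 rrrrrrrrrrrrrrrrr...rrrrrrrrrrrrr##########................................
168 rrrrrrrrrrrrrrrrr.#.rrrrrrrrrrrrr##########................................
172 rrrrrrrrrrrrrrrrr.#.rrrrrrrrrrrrr###########...............................
176 rrrrrrrrrrrrrrrrr....rrrrrrrrrrr.##########................................
180 rrrrrrrrrrrrrrrrrr...rrrrrrrrrrrr##########................................
184 .rrrrrrrrrrrrrrrrr...rrrrrrrrrrr.##########################################
188 ..................................#########################################
```

The pointer is within about 1 mm of the marker and the sausage touches the stop, so I'm handing it in.

```bash
python3 -c "
from plant import r
print(r.close_job())"
```

```text
the job is handed in; nothing more can be done
None
```

The job is handed in, with no verdict returned: at the last look the pointer was about 1 mm from the marker, the sausage end was against the stop, and the arm was clear; I did not re-measure the things around the guide, but the arm passed above or clear of them.

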